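# Reset the dosing unit through its key well

## Robot

A 7-joint arm with a two-finger parallel gripper is mounted at the origin on the work surface. World frame = base frame: x ahead of the robot, y to its left, z up, the work surface at z = 0. Lengths are in m, angles in degrees, forces in N, time in s.
With the tool pointing down it reaches from about 0.4 to 0.85 m from the base axis. Payload 10.4 kg.
Tool frame: the origin (TCP) lies midway between the tips of the shut fingers; the grasp point (between the pads) lies behind it (bot.grip_depth is the z of the grasp point in the tool frame, in m); z points along the fingers, y is the direction in which the jaws open and shut (so a half turn about z gives the same grasp; the last joint's range is limited). The gripper opens to 85 mm and grips with 20 to 120 N. Pads are 22 mm wide; open, the fingers measure 114 mm over their backs; the gripper's body (76 mm by 85 mm) begins 54 mm behind the grasp point. The pads swing forward as they close: fully open they stand 13 mm farther back than shut.
Start: joints at [-69.935, 19.034, -3.707, 83.658, 1.238, 77.344, -5.071], TCP at [0.228, 0.582, 0.231] pointing down, gripper open.
Joint ranges: [-148.97, 148.97], [-28.65, 121.19], [-84.17, 76.75], [9.2, 138.47], [-72.65, 252.65], [3.7, 117.97], [-149.18, 149.18]. Speed limits (degrees/s): [127.2, 127.2, 159.86, 159.86, 180, 180, 180].

## Interface

Orientations are given as a 3x3 rotation matrix whose columns are the frame's x, y, z axes.
In Python, from workcell import bot gives the robot as it stands.
- The arm moves only by the tool servo_tool, never from a script. Its argument "motion" is a list of rows, each a list of 6 numbers: the shift along the world's x, y, z in mm, then the turn, a rotation vector about the world's x, y, z in degrees. A call has 1 to 20 rows; each row is the pose to reach, as a shift and turn from the pose measured when the call began; what a row does not reach only later rows make up. A row lasts 1/8 s, in which the tool goes at most 62.5 mm and 10.7 degrees, less where a joint would pass 70% of its speed; a pose out of reach is approached as far as the arm can. A call with a gripper value outside its range is refused whole. "claw" is the opening, from 0 (shut) to 1 (fully open), set as the call begins (left out, the last holds). The fingers move at their own pace and stop on an object; "force" is the grip in N (left out, the last holds). Time passes only in rows, so rows that repeat a pose let the fingers close. It gives the time, the measured TCP pose, the force and the opening at its end, in the units of the state.
- bot.get_obs(): the state, without advancing time (a new reading comes with each control period).
- bot.grab_frame(name): name is "scene" or "top"; returns a dict with "frame" (384x512x3 uint8, red, green, blue), "intrinsics" (3x3 intrinsics, pixels), "k1" (the pictures are not rectified: a ray, as slopes to the right and down, at radius r is drawn at 1 + k1 r^2 times it, then the intrinsics apply), "rvec" (rotation vector, rad) and "tvec" (3), from world to camera coordinates, as OpenCV has them. Camera axes: x right, y down, z forward; pixel columns grow to the right and rows downward; lengths in m; the calibration is good to about 2 mm. A picture is of the moment at which its call begins. There is no depth.
- bot.finish_job(): hands the job in, once; it reports no verdict.
The state is a dict: "t": time; "joint_pos": joint angles; "joint_velocities": joint speeds; "joint_efforts": joint torques, N m; "ee_pos": TCP position; "tcp_rot": TCP orientation; "contact_force": force on the tool from outside, world axes, zero at the start; "ft_torque": the same for the moment, N m; "width": finger opening in m.
Only numpy, scipy, OpenCV 4.12 (cv2) and the standard library are available. Lean on these libraries where they do the work, as an engineer would, in place of code of your own. Each camera call takes 0.05 s, during which the arm holds its last target.

## Task

Reset the dosing unit: slide its loose cover plate along the track to the end away from the well with the round key, reach a fingertip down into that well and press the round key all the way down, then let it come back up and slide the cover all the way over to the other end, so that the round key's well is completely covered. Only push the cover along its track, never lift it out; do not press the square key, and leave the vials, glassware and everything else on the bench where it stands.

Things in the scene. Friction and masses are not known exactly. Their poses are not given: they have to be found in the camera images.
- unit: white dosing unit fixed to the bench, 228 mm (its x, -98 to +128) by 200 mm (its y). Origin on the bench below the middle of the track; z up; the track runs along its y axis. Two wells lie in the track at x 0, y -45 and +45 mm; which is which changes. Front apron (x -98 to -53 mm) 46 mm high, on the robot's side; rear shelf (x 53 to 128 mm) 30 mm high
- track_mid (a point): middle of the track, 60 mm above the bench: top of the two steel runners (x +-36 to 42 mm) that carry the cover. Surface round the wells: 2 mm lower. Side rails (x +-43.5 to 53.5 mm): 16 mm higher. At both track ends two small stops, 12 mm high, stand near the rails (x +-33 to 43 mm, y +-91.5 to 98.5 mm); between them (x within +-32 mm) the end is open
- cover: loose flat aluminium plate, 84 mm across the track (its x), 90 mm along it (its y), 14 mm thick, 0.11 to 0.22 kg, on the runners with 1.5 mm play each side. Origin: centre of its underside. Starts near the middle, overlapping both wells; slides with 1 to 2 N to a stop, its origin then 46 mm from the track's middle, one well bare and the other covered. Push it by its 14 mm high end faces
- round_key_top (a point): centre of the top of the round key: white, 24 mm diameter, in the middle of the round well (48 mm diameter, upright walls). The key's top lies 15 mm below the surface round the well (43 mm above the bench) when up; the well's floor lies 22 mm below that surface
- square_key_top (a point): centre of the top of the square key (22 mm square, same material and depth) in the oblong well (48 mm across the track by 34 mm along it); not to be pressed
- round_key (a joint): travel of the round key: 0 up, 0.005 m fully down; spring return, about 5 N at the bottom
- square_key (a joint): travel of the square key: 0 up, 0.005 m fully down; same spring
- vial_a: small capped amber vial, 22 mm diameter, 38 mm tall, on the dosing unit's rear shelf (bystander). Origin: centre of its underside, z axis up
- vial_b: second vial like vial_a, also on the rear shelf (bystander). Origin: centre of its underside, z axis up
- beaker: glass beaker, 68 mm diameter, 85 mm tall, on the bench to the +y side of the unit (bystander). Origin: centre of its underside
- flask: conical glass flask, foot 72 mm diameter, 95 mm tall, on the bench to the -y side of the unit (bystander). Origin: centre of its underside
- reagent: amber reagent bottle with cap, 52 mm diameter, 95 mm tall, on the bench to the -y side of the unit (bystander). Origin: centre of its underside
- tip_box: lidded box of pipette tips, 75 x 110 x 57 mm (x, y, z), on the bench to the +y side of the unit (bystander). Origin: centre of its underside
- dish: small white weighing dish, 60 mm diameter, 14 mm tall, on the bench behind the unit (bystander). Origin: centre of its underside
Not all that is in view belongs to the job. What is shaped like the cover but green or yellow is not meant.

How it is judged:
By the outcome, as a careful person would: the job done as asked, in the order asked, and still so for the second after the job is handed in, with the robot touching nothing.
It also fails if it takes over 51 s, if anything falls off the work surface, if the arm or the gripper's body presses on something with over 40 N, if the wrist force passes 120 N, or if a joint passes its speed limit or range.

## Working session

There is one attempt and no reset: what is moved stays moved. The work goes in short steps, Python scripts to look and compute and a tool call to move; the robot and the scene stay as the last step left them, time stands still between calls to the robot, and variables do not carry over. Pictures are saved under pics/ and viewed, and the job is handed in when it is done.

Besides the shell and the picture viewer there is one more tool, called after "Request:" as name(argument=value, ...) on one line, values as JSON. servo_tool: Moves the arm, as the interface text tells. Its arguments: {"type":"object","properties":{"motion":{"type":"array","items":{"type":"array","items":{"type":"number"}}},"claw":{"type":"number"},"force":{"type":"number"}},"required":["motion"]}

```bash
mkdir -p pics; ls; python3 - <<'E'
from workcell import bot
import cv2,numpy as np,pickle
o=bot.get_obs();print(o['t'],o['ee_pos'],o['width'],bot.grip_depth);print(o['tcp_rot'])
d={}
for n in("scene","top"):
    f=bot.grab_frame(n);d[n]=f
    cv2.imwrite(f"pics/{n}0.png",f["frame"][:,:,::-1])
    print(n,f["intrinsics"],f["k1"],f["rvec"],f["tvec"])
pickle.dump(d,open("f0.pkl","wb"))
E
```

```text
pics
0.0 [0.22751313 0.58170643 0.23052826] 0.08504736331511116 -0.0187
[[-9.31309674e-01  3.64228059e-01 -4.60486006e-04]
 [ 3.64228346e-01  9.31308730e-01 -1.32717751e-03]
 [-5.45406502e-05 -1.40373531e-03 -9.99999013e-01]]
scene [[376.81192739   0.         259.05055012]
 [  0.         376.81192739 192.83422887]
 [  0.           0.           1.        ]] 0.011962216463786207 [ 1.25001777  2.41178783 -0.80310124] [ 0.26895045 -0.32794076  1.1887278 ]
top [[473.44631743   0.         240.65857431]
 [  0.         473.44631743 193.88328041]
 [  0.           0.           1.        ]] -0.10876779663443667 [ 2.16407992 -2.16092705  0.15056031] [0.02821204 0.55367785 1.02176093]
```

```bash
cat > h.py <<'E'
import numpy as np,cv2
def dist(f):
    return np.array([f["k1"],0,0,0,0],float)
def ray(f,u,v):
    K=np.array(f["intrinsics"],float)
    p=cv2.undistortPoints(np.array([[[u,v]]],float),K,dist(f))[0,0]
    R=cv2.Rodrigues(np.array(f["rvec"],float))[0];t=np.array(f["tvec"],float).ravel()
    return -R.T@t, R.T@np.array([p[0],p[1],1])
def at_z(f,u,v,z):
    c,d=ray(f,u,v); return c+d*(z-c[2])/d[2]
def proj(f,P):
    return cv2.projectPoints(np.atleast_2d(np.array(P,float)),np.array(f["rvec"],float),np.array(f["tvec"],float),np.array(f["intrinsics"],float),dist(f))[0][:,0]
E
```

```text
(no output)
```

View pics/scene0.png

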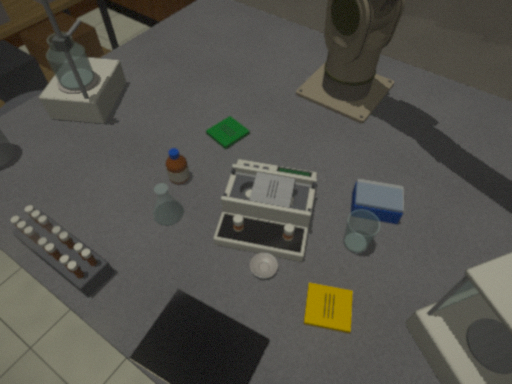

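View pics/top0.png

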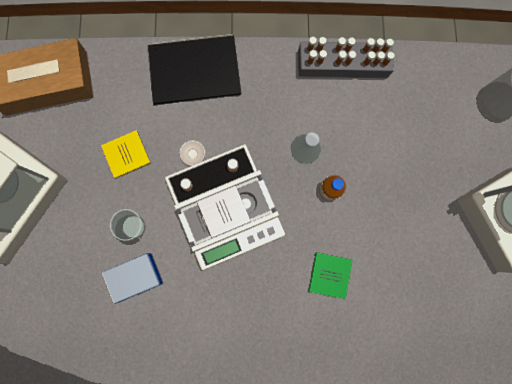

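The top view shows the unit at about (225,207) and the aluminium cover at about (223,210). The look-alikes are the yellow plate (125,153) and the green plate (331,275). I'll check the unit in a close crop.

```bash
python3 - <<'E'
import pickle,cv2
d=pickle.load(open("f0.pkl","rb"))
t=d["top"]["frame"][140:275,155:295,::-1]
cv2.imwrite("pics/c1.png",cv2.resize(t,None,fx=4.2,fy=4.2,interpolation=cv2.INTER_CUBIC))
t=d["scene"]["frame"][150:265,205:330,::-1]
cv2.imwrite("pics/c2.png",cv2.resize(t,None,fx=5,fy=5,interpolation=cv2.INTER_CUBIC))
E
```

```text
(no output)
```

View pics/c1.png

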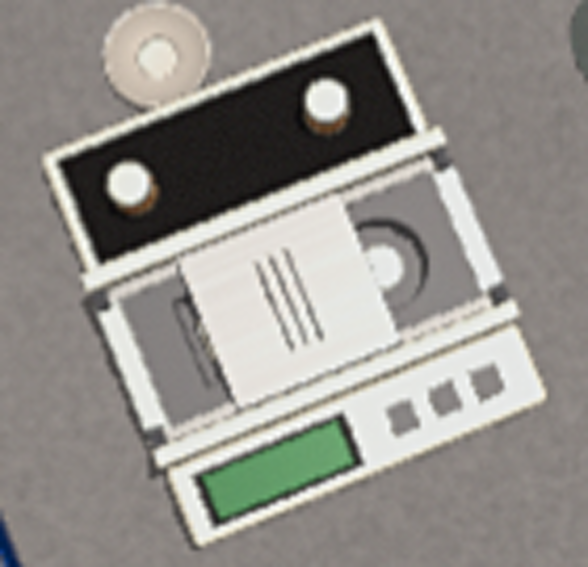

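View pics/c2.png

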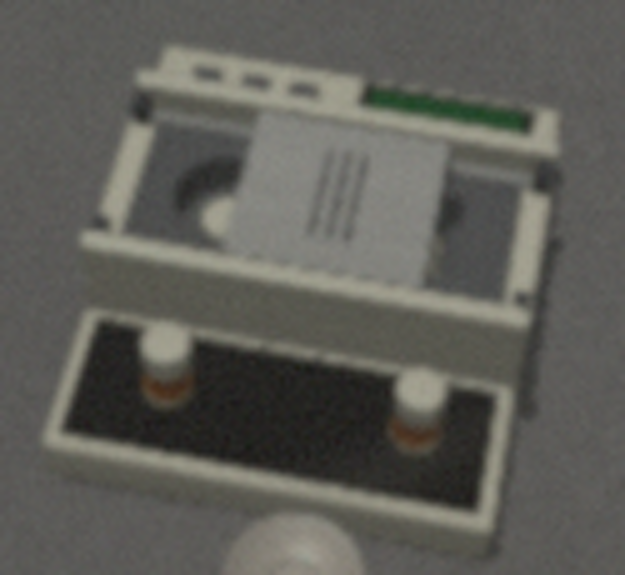

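```bash
cat > fit.py <<'E'
import pickle,numpy as np
from h import *
from scipy.optimize import least_squares
d=pickle.load(open("f0.pkl","rb"))
T=d["top"];S=d["scene"]
top=[((378,18),(128,-100,30)),((44,158),(128,100,30)),((438,127),(53.5,-100,76)),((85,280),(53.5,100,76)),((547,395),(-98,-100,46)),((200,546),(-98,100,46))]
sc=[((45,440),(128,-100,30)),((492,522),(128,100,30)),((165,48),(-98,-100,46)),((557,112),(-98,100,46)),((82,237),(53.5,-100,76)),((527,325),(53.5,100,76))]
def W(p,q):
    c,s=np.cos(p[2]),np.sin(p[2]);q=np.array(q,float)/1000
    return np.c_[p[0]+c*q[:,0]-s*q[:,1],p[1]+s*q[:,0]+c*q[:,1],q[:,2]]
tu=np.array([[(a[0]+.5)/4.2-.5+155,(a[1]+.5)/4.2-.5+140] for a,_ in top]);tq=[b for _,b in top]
su=np.array([[(a[0]+.5)/5-.5+205,(a[1]+.5)/5-.5+150] for a,_ in sc]);sq=[b for _,b in sc]
ft=lambda p:(proj(T,W(p,tq))-tu).ravel()
fs=lambda p:(proj(S,W(p,sq))-su).ravel()
if __name__=="__main__":
    x0=[*at_z(T,224,208,.06)[:2],0.4]
    for n,f in(("top",ft),("scene",fs),("both",lambda p:np.r_[ft(p),fs(p)])):
        r=least_squares(f,x0);print(n,r.x[:2],np.degrees(r.x[2]),np.round(r.fun.reshape(-1,2),1).tolist())
    p=r.x; np.save("pose.npy",p)
    # cover end faces along y in unit frame, from top crop corners
    for (a,b) in ((345,193),(402,338),(180,262),(238,405),(385,268)):
        w=at_z(T,(a+.5)/4.2-.5+155,(b+.5)/4.2-.5+140,.074 if a!=385 else .043)-[p[0],p[1],0]
        c,s=np.cos(p[2]),np.sin(p[2]);print(a,b,(c*w[0]+s*w[1])*1e3,(-s*w[0]+c*w[1])*1e3)
E
python3 fit.py
```

```text
top [0.51345118 0.05969503] 23.327655983618623 [[0.6, -0.7], [-1.3, 0.1], [0.5, -0.6], [-1.2, -0.8], [1.5, 0.7], [-0.2, 1.2]]
scene [0.51539868 0.05923258] 22.999364286455965 [[-1.1, -0.2], [0.6, 1.1], [-0.3, -1.6], [0.9, -1.1], [-0.7, 1.0], [0.7, -0.2]]
both [0.5143031  0.05939011] 23.178640434845473 [[1.0, -1.1], [-1.1, -0.4], [0.8, -0.9], [-1.0, -1.3], [1.5, 0.5], [-0.2, 0.7], [-0.6, -0.3], [1.1, 0.6], [-0.2, -1.8], [1.1, -1.5], [-0.3, 0.9], [1.1, -0.7]]
345 193 39.7015151106985 -40.33664115287662
402 338 -40.09808836904251 -37.8073402751428
180 262 39.94057817300692 51.06368922542619
238 405 -38.766444470017845 51.95919124887791
385 268 -1.1239383759923498 -45.972504761192006
```

Request:
servo_tool(motion=[[26, -48, 0, 0, 0, -4], [52, -96, 0, 0, 0, -8], [78, -144, 0, 0, 0, -12], [103, -192, 0, 0, 0, -16], [129, -240, 0, 0, 0, -20], [155, -289, 0, 0, 0, -24], [181, -337, 0, 0, 0, -28], [207, -385, 0, 0, 0, -32], [233, -433, 0, 0, 0, -36], [259, -481, 0, 0, 0, -40], [284, -529, -20, 0, 0, -43], [310, -577, -50, 0, 0, -45.4], [310, -577, -80, 0, 0, -45.4], [310, -577, -80, 0, 0, -45.4], [310, -577, -80, 0, 0, -45.4]], claw=0, force=60)

```text
t: 1.98
ee_pos: [0.5378, 0.0055, 0.1516]
tcp_rot: [[-0.396, 0.918, -0.0], [0.918, 0.396, -0.0], [-0.0, -0.0, -1.0]]
contact_force: [0.2, 0.1, 0.5]
width: -0.0001
```

```bash
cat > look.py <<'E'
import sys,cv2,pickle,numpy as np
from workcell import bot
n=sys.argv[1];o=bot.get_obs()
p=np.load("pose.npy");e=o['ee_pos'];c,s=np.cos(p[2]),np.sin(p[2]);w=e[:2]-p[:2]
print("t",o['t'],"ee",np.round(e*1e3,1),"unit xy mm",np.round([(c*w[0]+s*w[1])*1e3,(-s*w[0]+c*w[1])*1e3],1),"F",np.round(o['contact_force'],1),"w",round(o['width'],4),"toolyang",np.degrees(np.arctan2(o['tcp_rot'][1,1],o['tcp_rot'][0,1])),"z",o['tcp_rot'][:,2].round(4), "j",np.round(o['joint_pos'],0))
d={}
for k in("scene","top"):d[k]=bot.grab_frame(k)
pickle.dump(d,open(f"f{n}.pkl","wb"))
a=cv2.resize(d["top"]["frame"][130:285,145:305,::-1],None,fx=2.5,fy=2.5,interpolation=cv2.INTER_CUBIC)
b=cv2.resize(d["scene"]["frame"][140:295,190:350,::-1],None,fx=2.5,fy=2.5,interpolation=cv2.INTER_CUBIC)
cv2.imwrite(f"pics/l{n}.png",np.hstack([a,b]))
E
python3 look.py 1
```

```text
t 1.975 ee [537.8   5.5 151.6] unit xy mm [  0.4 -58.8] F [0.2 0.1 0.5] w -0.0001 toolyang 23.311097936699277 z [-4.e-04 -2.e-04 -1.e+00] j [-31.  12.  29. 104.  -6.  65.  23.]
```

View pics/l1.png

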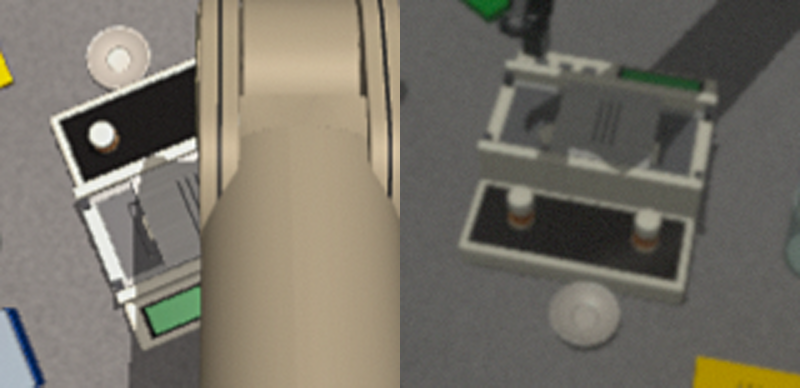

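Request:
servo_tool(motion=[[1, -3, -20, 0, 0, 0], [1, -3, -45, 0, 0, 0], [1, -3, -65, 0, 0, 0], [1, -3, -80, 0, 0, 0], [1, -3, -87, 0, 0, 0], [1, -3, -87, 0, 0, 0], [1, -3, -87, 0, 0, 0]])

```text
t: 2.95
ee_pos: [0.5397, 0.0027, 0.0657]
tcp_rot: [[-0.396, 0.918, 0.002], [0.918, 0.396, 0.0], [-0.0, 0.002, -1.0]]
contact_force: [0.6, -0.4, -0.0]
width: -0.0
```

```bash
python3 look.py 2
```

```text
t 2.95 ee [539.7   2.7  65.7] unit xy mm [  1.  -62.1] F [ 0.6 -0.4 -0. ] w -0.0 toolyang 23.319349373266732 z [ 2.e-03  4.e-04 -1.e+00] j [-29.  19.  28. 108. -10.  55.  27.]
```

View pics/l2.png

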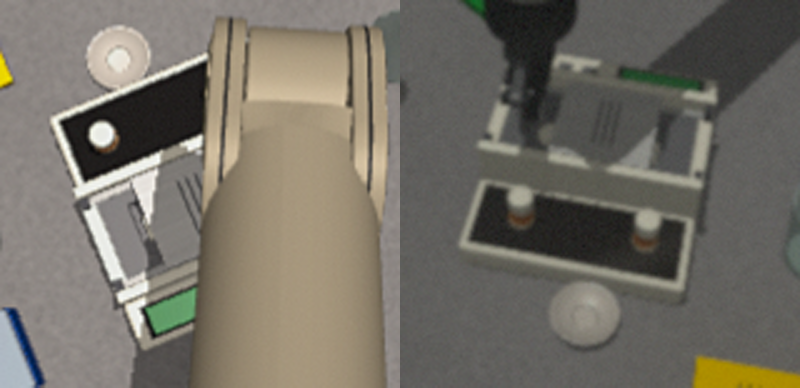

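Request:
servo_tool(motion=[[-2, 4.6, -1, 0, 0, 0], [-4, 9.2, -1, 0, 0, 0], [-5.5, 12.9, -1, 0, 0, 0], [-7, 16.5, -1, 0, 0, 0], [-8.7, 20.2, -1, 0, 0, 0], [-10.2, 23.9, -1, 0, 0, 0], [-11.8, 27.6, -1, 0, 0, 0], [-13.4, 31.2, -1, 0, 0, 0], [-15, 34.9, -1, 0, 0, 0], [-16.5, 38.6, -1, 0, 0, 0], [-18.1, 42.3, -1, 0, 0, 0], [-18.9, 44.1, -1, 0, 0, 0], [-18.9, 44.1, -1, 0, 0, 0]])

```text
t: 4.68
ee_pos: [0.5205, 0.0471, 0.0645]
tcp_rot: [[-0.396, 0.918, 0.002], [0.918, 0.396, 0.001], [0.0, 0.002, -1.0]]
contact_force: [0.3, -0.3, 0.4]
width: -0.0002
```

```bash
python3 look.py 3
```

```text
t 4.675 ee [520.5  47.1  64.5] unit xy mm [  0.8 -13.7] F [ 0.3 -0.3  0.4] w -0.0002 toolyang 23.341083260921746 z [ 1.5e-03  7.0e-04 -1.0e+00] j [-33.  16.  26. 111.  -9.  55.  21.]
```

View pics/l3.png

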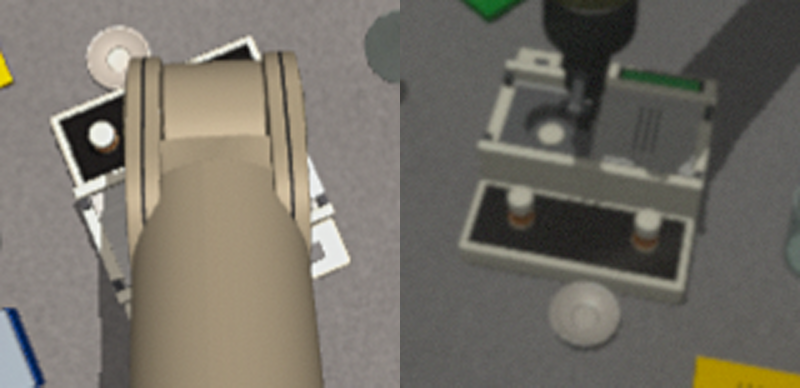

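Request:
servo_tool(motion=[[-0.4, 0.9, 0, 0, 0, 0], [-0.8, 1.8, 0, 0, 0, 0], [-1.2, 2.8, 0, 0, 0, 0], [-1.4, 3.2, 0, 0, 0, 0], [-1.4, 3.2, 0, 0, 0, 0]])

```text
t: 5.4
ee_pos: [0.519, 0.0499, 0.0645]
tcp_rot: [[-0.396, 0.918, 0.001], [0.918, 0.396, 0.0], [-0.0, 0.001, -1.0]]
contact_force: [0.8, -1.5, 0.6]
width: -0.0003
```

Request:
servo_tool(motion=[[-0.4, 0.9, 0, 0, 0, 0], [-0.6, 1.4, 0, 0, 0, 0], [-0.8, 1.8, 0, 0, 0, 0], [-0.8, 1.8, 0, 0, 0, 0]])

```text
t: 5.9
ee_pos: [0.5183, 0.05, 0.0645]
tcp_rot: [[-0.395, 0.919, 0.002], [0.919, 0.395, -0.001], [-0.002, 0.001, -1.0]]
contact_force: [0.6, -7.1, 0.1]
width: -0.0001
```

Request:
servo_tool(motion=[[0.5, -1.5, 0, 0, 0, 0], [1.5, -3.5, 5, 0, 0, 0], [4, -10, 20, 0, 0, 0], [10, -22, 30, 0, 0, 0], [13.7, -32, 30, 0, 0, 0], [13.7, -32, 30, 0, 0, 0], [13.7, -32, 30, 0, 0, 0]])

```text
t: 6.78
ee_pos: [0.5317, 0.0182, 0.094]
tcp_rot: [[-0.395, 0.919, 0.001], [0.919, 0.395, -0.001], [-0.001, 0.0, -1.0]]
contact_force: [-0.8, -0.7, -1.3]
width: -0.0
```

```bash
python3 look.py 4; python3 - <<'E'
import pickle,cv2,numpy as np
from h import *
d=pickle.load(open("f3.pkl","rb"))["scene"]
p=np.load("pose.npy");c,s=np.cos(p[2]),np.sin(p[2])
im=d["frame"][:,:,::-1].copy()
k=4
u0,v0=215,150
cr=cv2.resize(im[v0:v0+90,u0:u0+120],None,fx=6,fy=6,interpolation=cv2.INTER_CUBIC)
def dr(pts,z,col):
    q=np.array([[p[0]+c*x-s*y,p[1]+s*x+c*y,z] for x,y in pts])
    for a,b in proj(d,q): cv2.circle(cr,(int((a-u0+.5)*6),int((b-v0+.5)*6)),2,col,-1)
th=np.linspace(0,2*np.pi,40)
dr([(.012*np.cos(t),-.045+.012*np.sin(t)) for t in th],.043,(0,0,255))
dr([(.024*np.cos(t),-.045+.024*np.sin(t)) for t in th],.058,(0,255,0))
dr([(x,y) for x in(-.042,.042) for y in(.001,.091)],.074,(255,0,0))
cv2.imwrite("pics/ov.png",cr)
E
```

```text
t 6.775 ee [531.7  18.2  94. ] unit xy mm [ -0.2 -44.7] F [-0.8 -0.7 -1.3] w -0.0 toolyang 23.238917535585966 z [ 6.0e-04 -1.3e-03 -1.0e+00] j [-31.  15.  28. 108.  -8.  58.  23.]
```

View pics/ov.png

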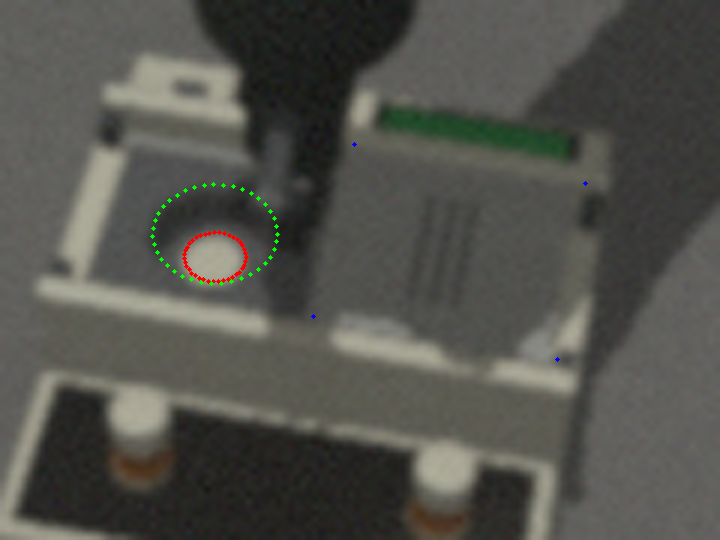

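View pics/l4.png

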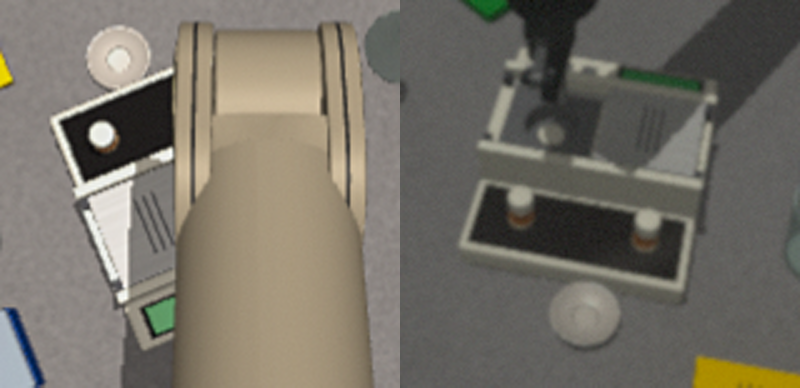

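The predicted outlines fit the key and the well, and the cover sits at its stop. Next I press the round key.

Request:
servo_tool(motion=[[0, 0, -10, 0, 0, 0], [0, 0, -22, 0, 0, 0], [0, 0, -34, 0, 0, 0], [0, 0, -43, 0, 0, 0], [0, 0, -48, 0, 0, 0], [0, 0, -50, 0, 0, 0], [0, 0, -52, 0, 0, 0], [0, 0, -54, 0, 0, 0], [0, 0, -54, 0, 0, 0]])

```text
t: 8.0
ee_pos: [0.5319, 0.0184, 0.0403]
tcp_rot: [[-0.395, 0.919, 0.001], [0.919, 0.395, -0.001], [-0.002, 0.001, -1.0]]
contact_force: [-0.5, -0.5, 1.9]
width: 0.0003
```

Request:
servo_tool(motion=[[0, 0, -1, 0, 0, 0], [0, 0, -2, 0, 0, 0], [0, 0, -2.8, 0, 0, 0], [0, 0, -3.3, 0, 0, 0], [0, 0, -3.3, 0, 0, 0]])

```text
t: 8.62
ee_pos: [0.532, 0.0184, 0.0376]
tcp_rot: [[-0.395, 0.919, 0.001], [0.919, 0.395, -0.001], [-0.001, 0.001, -1.0]]
contact_force: [-4.0, -0.8, 11.8]
width: 0.0003
```

Request:
servo_tool(motion=[[0, 0, -0.6, 0, 0, 0], [0, 0, -1, 0, 0, 0], [0, 0, -1, 0, 0, 0], [0, 0, -1, 0, 0, 0]])

```text
t: 9.12
ee_pos: [0.532, 0.0185, 0.0374]
tcp_rot: [[-0.395, 0.919, 0.001], [0.919, 0.395, -0.0], [-0.001, 0.001, -1.0]]
contact_force: [-7.2, -0.7, 14.4]
width: -0.0003
```

Request:
servo_tool(motion=[[0, 0, 3, 0, 0, 0], [0, 0, 10, 0, 0, 0], [0, 0, 30, 0, 0, 0], [0, 0, 60, 0, 0, 0], [0, 0, 83, 0, 0, 0], [-15, 36, 83, 0, 0, 0], [-31, 72, 83, 0, 0, 0], [-46, 108, 83, 0, 0, 0], [-62, 144, 83, 0, 0, 0], [-62, 144, 83, 0, 0, 0], [-62, 144, 83, 0, 0, 0]])

```text
t: 10.5
ee_pos: [0.4703, 0.1618, 0.1205]
tcp_rot: [[-0.395, 0.919, 0.001], [0.919, 0.395, -0.001], [-0.001, 0.001, -1.0]]
contact_force: [1.0, -0.3, 0.0]
width: -0.0
```

```bash
python3 look.py 5; python3 - <<'E'
import pickle
from h import *
p=np.load("pose.npy");c,s=np.cos(p[2]),np.sin(p[2])
T=pickle.load(open("f0.pkl","rb"))["top"]
for n,u,v,z in(("beaker rim",127,221,.085),("beaker foot",128,232,.0),("tipbox corner",150,254,.057),("tb2",104,280,.057)):
    w=at_z(T,u,v,z);e=w[:2]-p[:2];print(n,w.round(3),(c*e[0]+s*e[1])*1e3,(-s*e[0]+c*e[1])*1e3)
E
```

```text
t 10.5 ee [470.3 161.8 120.5] unit xy mm [-1.000e-01  1.115e+02] F [ 1.  -0.3  0. ] w -0.0 toolyang 23.239390204301234 z [ 1.4e-03 -6.0e-04 -1.0e+00] j [-45.   8.  22. 112.  -4.  61.   2.]
beaker rim [0.489 0.27  0.085] 59.6002085881207 203.8196570477812
beaker foot [0.469 0.287 0.   ] 48.171684654060485 226.52535178671138
tipbox corner [0.42  0.225 0.057] -21.886382236876333 189.2366138529183
tb2 [0.363 0.324 0.057] -34.95579526448929 302.36901036258826
```

View pics/l5.png

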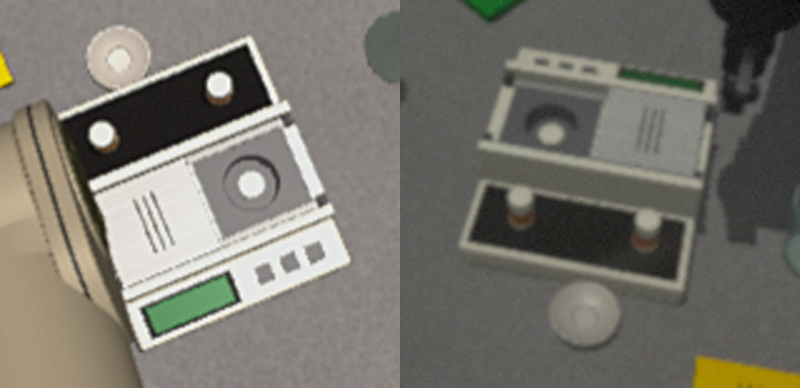

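Request:
servo_tool(motion=[[-0.8, 1.8, -12, 0, 0, 0], [-0.8, 1.8, -28, 0, 0, 0], [-0.8, 1.8, -42, 0, 0, 0], [-0.8, 1.8, -52, 0, 0, 0], [-0.8, 1.8, -56, 0, 0, 0], [-0.8, 1.8, -56, 0, 0, 0], [-0.8, 1.8, -56, 0, 0, 0]])

```text
t: 11.48
ee_pos: [0.47, 0.1632, 0.0649]
tcp_rot: [[-0.393, 0.919, 0.002], [0.919, 0.393, -0.0], [-0.001, 0.002, -1.0]]
contact_force: [-0.2, -0.2, 0.1]
width: 0.0003
```

```bash
python3 look.py 6
```

```text
t 11.475 ee [470.  163.2  64.9] unit xy mm [  0.2 112.9] F [-0.2 -0.2  0.1] w 0.0003 toolyang 23.152553516849657 z [ 2.e-03 -3.e-04 -1.e+00] j [-44.  13.  22. 114.  -6.  54.   4.]
```

View pics/l6.png

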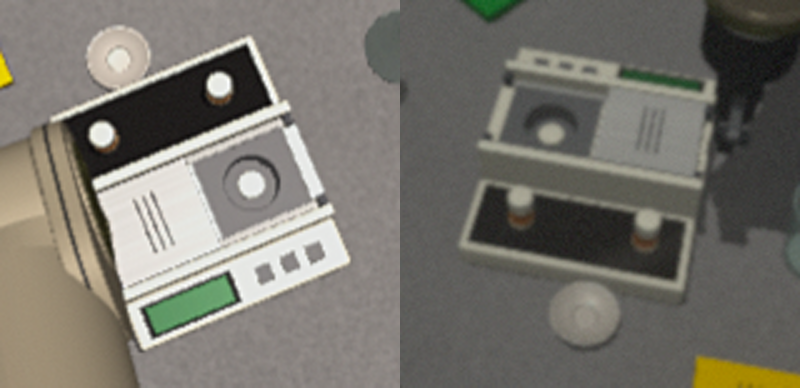

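Request:
servo_tool(motion=[[2.4, -5.5, 0, 0, 0, 0], [4.7, -11, 0, 0, 0, 0], [7.1, -16.5, 0, 0, 0, 0], [9.4, -22, 0, 0, 0, 0], [11.8, -27.6, 0, 0, 0, 0], [14.2, -33.1, 0, 0, 0, 0], [16.5, -38.6, 0, 0, 0, 0], [18.9, -44.1, 0, 0, 0, 0], [21.3, -49.6, 0, 0, 0, 0], [23.6, -55.2, 0, 0, 0, 0], [26, -60.7, 0, 0, 0, 0], [28.3, -66.2, 0, 0, 0, 0], [30.7, -71.7, 0, 0, 0, 0], [33, -77.2, 0, 0, 0, 0], [35, -81.8, 0, 0, 0, 0], [36.6, -85.5, 0, 0, 0, 0], [37.7, -88.2, 0, 0, 0, 0], [38.2, -89.2, 0, 0, 0, 0], [38.2, -89.2, 0, 0, 0, 0]])

```text
t: 13.95
ee_pos: [0.5082, 0.0738, 0.0648]
tcp_rot: [[-0.393, 0.92, 0.002], [0.92, 0.393, -0.0], [-0.001, 0.002, -1.0]]
contact_force: [0.2, -0.1, -0.3]
width: 0.0004
```

```bash
python3 look.py 7
```

```text
t 13.95 ee [508.2  73.8  64.8] unit xy mm [ 0.1 15.7] F [ 0.2 -0.1 -0.3] w 0.0004 toolyang 23.145955814232003 z [ 2.e-03 -4.e-04 -1.e+00] j [-36.  15.  25. 112.  -8.  54.  16.]
```

View pics/l7.png

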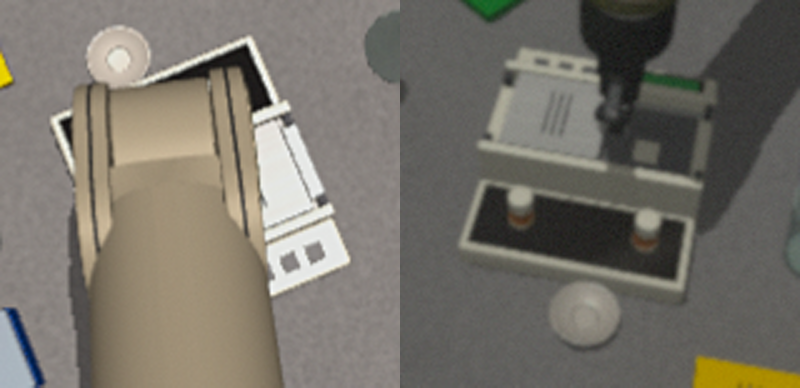

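Request:
servo_tool(motion=[[0.4, -0.9, 0, 0, 0, 0], [0.8, -1.8, 0, 0, 0, 0], [1.2, -2.8, 0, 0, 0, 0], [1.6, -3.7, 0, 0, 0, 0], [1.8, -4.1, 0, 0, 0, 0], [1.8, -4.1, 0, 0, 0, 0]])

```text
t: 14.8
ee_pos: [0.51, 0.0697, 0.0648]
tcp_rot: [[-0.393, 0.919, 0.002], [0.919, 0.393, -0.001], [-0.001, 0.002, -1.0]]
contact_force: [0.8, 0.0, 0.4]
width: -0.0002
```

Request:
servo_tool(motion=[[0.3, -0.7, 0, 0, 0, 0], [0.6, -1.4, 0, 0, 0, 0], [0.8, -1.9, 0, 0, 0, 0], [1, -2.3, 0, 0, 0, 0], [1, -2.3, 0, 0, 0, 0]])

```text
t: 15.42
ee_pos: [0.511, 0.0675, 0.0648]
tcp_rot: [[-0.393, 0.919, 0.002], [0.919, 0.393, -0.0], [-0.001, 0.002, -1.0]]
contact_force: [-1.3, 1.5, 0.4]
width: -0.0003
```

Request:
servo_tool(motion=[[0.2, -0.6, 0, 0, 0, 0], [0.5, -1.1, 0, 0, 0, 0], [0.6, -1.4, 0, 0, 0, 0], [0.6, -1.4, 0, 0, 0, 0]])

```text
t: 15.92
ee_pos: [0.5113, 0.0674, 0.0648]
tcp_rot: [[-0.394, 0.919, 0.001], [0.919, 0.394, 0.001], [0.0, 0.002, -1.0]]
contact_force: [-1.5, 6.2, 0.8]
width: 0.0002
```

At the stop: force rose with no further motion. Now I back off, lift clear and look.

Request:
servo_tool(motion=[[-0.8, 2, 0, 0, 0, 0], [-2, 5, 4, 0, 0, 0], [-4, 9, 20, 0, 0, 0], [-4, 9, 50, 0, 0, 0], [-10, 25, 90, 0, 0, 0], [-22, 65, 110, 0, 0, 0], [-34, 105, 110, 0, 0, 0], [-46, 150, 110, 0, 0, 0], [-60, 195, 110, 0, 0, 0], [-60, 230, 110, 0, 0, 0], [-60, 230, 110, 0, 0, 0]])

```text
t: 17.3
ee_pos: [0.4504, 0.3003, 0.1757]
tcp_rot: [[-0.398, 0.917, 0.002], [0.917, 0.398, 0.002], [0.001, 0.003, -1.0]]
contact_force: [0.1, -0.2, 0.2]
width: -0.0
```

```bash
python3 look.py 8; python3 - <<'E'
import pickle,cv2
d=pickle.load(open("f8.pkl","rb"));cv2.imwrite("pics/t8.png",d["top"]["frame"][:,:,::-1])
E
```

```text
t 17.3 ee [450.4 300.3 175.7] unit xy mm [ 36.1 246.6] F [ 0.1 -0.2  0.2] w -0.0 toolyang 23.45421780455275 z [ 0.0022  0.0017 -1.    ] j [-53.  10.  16. 102.  -3.  68. -12.]
```

View pics/l8.png

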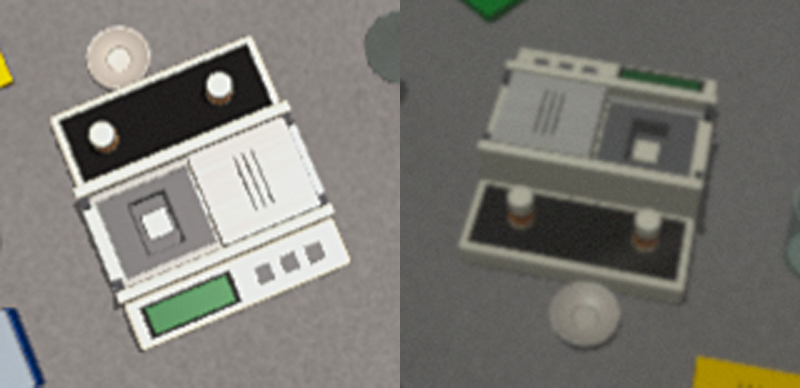

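View pics/t8.png

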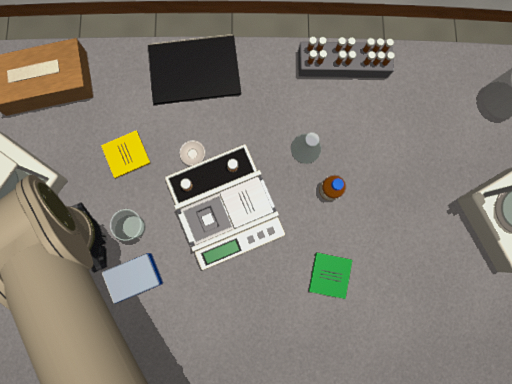

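The cover lies flat against the -y stops at (247,202). The round well is hidden, the square key is up at (208,219), and the bystanders look unmoved.

```bash
python3 -c "
from workcell import bot
print(bot.finish_job())"
```

```text
the job is handed in; nothing more can be done
None
```

The dosing unit is reset and the job was handed in at about 17 s of the 51 s allowed; the hand-in reported no verdict.

- **Order of work:** With the fingers shut, I pushed the cover to the +y stop, where the force rose to 7 N. I then pressed the round key down with the fingertips. After it came back up, I pushed the cover to the -y stop, where the force rose to 6 N with no further travel.
- **Round key:** The tip reached z = 37.4 mm against 38 mm expected at full travel. The force was 14 N, well above the 5 N spring, and the tip had stopped moving. A later picture showed the key back up.
- **Sideways force:** During the press there was also about 7 N sideways along -x. It had no visible effect.
- **Last checks:** The pictures show the cover flat against the -y stops with the round well hidden. The square key is bare and was never touched, and the vials and glassware look where they were. The robot is clear of everything, with contact force near zero.
- **Disagreements:** None of the checks failed. The unit's position from the two cameras differed by about 2 mm.

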